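Square a glaze test strip up in the tile cutter and hold it for scoring

ROBOT

A 6-joint arm with a two-finger parallel gripper is mounted at the origin on a cart in front of the work surface, level with it; the furniture and walls round the work are solid. World frame = base frame: x ahead of the robot, y to its left, z up, the work surface at z = 0. Lengths are in m, angles in rad, forces in N, time in s.
With the tool pointing down it reaches from about 0.325 to 0.925 m from the base axis. Payload 3.1 kg.
Tool frame: the origin (TCP) lies midway between the tips of the shut fingers; the grasp point (between the pads) lies behind it (bot.tcp_to_grasp is the z of the grasp point in the tool frame, in m); z points along the fingers, y is the line along which they close (so a half turn about z gives the same grasp; the last joint's range is limited). The gripper opens to 85 mm and grips with 20 to 120 N. Pads are 22 mm wide; open, the fingers measure 114 mm over their backs; the gripper's body (76 mm by 85 mm) begins 54 mm behind the grasp point. The pads swing forward as they close: fully open they stand 13 mm farther back than shut.
Start: joints at [1.127, 0.217, 1.613, -0, 1.311, -0.112], TCP at [0.204, 0.591, 0.231] pointing down, gripper open.
Joint ranges: [-2.75, 2.75], [-0.78, 2.1], [0.31, 2.55], [-1.13, 4.27], [0.13, 2.63], [-2.58, 2.58]. Speed limits (rad/s): [2.79, 2.79, 3.14, 3.14, 3.14, 3.14].

INTERFACE

Orientations are given as [roll, pitch, yaw] about the fixed x, y, z axes, in that order (R = Rz(yaw) Ry(pitch) Rx(roll)).
In Python, from station import bot, capture, camera_model, order gives the robot as it stands.
- The arm moves only by the tool carry_out, never from a script. Its argument "increments" is a list that holds one entry, the list of rows, each a list of 7 numbers: the shift along the world's x, y, z in units of 40 cm (1.0 is 40 cm), then the turn, a rotation vector about the world's x, y, z in units of pi/2 rad (1.0 is pi/2 rad), then the opening, from 0 (shut) to 1 (fully open). A call has 1 to 5 rows; each row shifts and turns the commanded pose from where the row before left it; what a row does not reach is not made up. A row lasts 1/12 s, in which the tool goes at most 41.7 mm and 7.16 degrees, less where a joint would pass 70% of its speed; a pose out of reach is approached as far as the arm can. A call with a number of a shift or a turn outside -1 to 1 is refused whole. A call with a gripper value outside its range is refused whole. The fingers move at their own pace and stop on an object; "squeeze" is the grip in N (left out, the last holds). Time passes only in rows, so rows that do not move let the fingers close. It gives the time, the measured TCP pose, the force, the opening and the grip force at its end, in the units of the state.
- bot.get_obs(): the state, without advancing time (a new reading comes with each control period).
- capture(name): name is "scene" or "top" or "wrist"; returns (picture, depth): 480x640x3 uint8, red, green, blue; 480x640 float32, m along the optical axis (not along the pixel's ray), 0 where there is no reading.
- camera_model(name): a dict with "fovy" (degrees; the focal length in pixels is half the picture's height over the tangent of half this angle, whatever the lens; pixels are square), "cx", "cy" (the principal point, pixels), "camera_from_world" (4x4, takes a point from world to camera coordinates). Camera axes: x right, y down, z forward; pixel columns grow to the right and rows downward; lengths in m; the calibration is good to about 2 mm. A picture is of the moment at which its call begins: read the wrist's pose just before it. camera_model takes no time and is no camera call; for the wrist camera it gives the pose at the moment of the call.
- order.close_job(): hands the job in; it is judged then, once.
The state is a dict: "time_s": time; "q": joint angles; "qvel": joint speeds; "joint_efforts": joint torques, N m; "tcp_pos": TCP position; "eef_rot": TCP orientation; "force": force on the tool from outside, world axes, zero at the start; "ft_torque": the same for the moment, N m; "grip_width": finger opening in m; "gripper_force": force on a finger pad.
Only numpy, scipy, OpenCV 4.12 (cv2) and the standard library are available. Lean on these libraries where they do the work, as an engineer would, in place of code of your own. Each camera call takes 0.05 s, during which the arm holds its last target. There are 200 camera calls.

TASK

Get the glaze test strip ready to be scored in the tile cutter: draw the red scoring carriage right back to the near end of its rails, then slide the strip, lying flat on the rubber bed, in under the rails from the open left side. Bring its long edge square against the fence at the far end and its leading end against the gauge stop, and finish still holding the strip pressed firmly into that corner, touching both stops at once. Leave the glaze pots and the mauve cup standing where they are.

Things in the scene. Friction and masses are not known exactly. Their poses are not given: they have to be found in the camera images.
- tile: the glaze test strip: loose flat ceramic strip, terracotta below, white on top with four round coloured dabs in a row; 50 (x) x 130 (y) x 9 (z) mm, about 0.12 kg, lying on the table left of the cutter. Origin: centre of its underside; y along its length. Either end may go in first.
- cutter: small tile cutter, fixed; place and yaw vary. Origin on the table under the middle line of its rails; x along the rails away from the robot, y left, where the strip goes in. Blue base plate x -60 to +83, y -78 to +42 mm. Black rubber bed, top 16 mm above the table: x -44 to +60, y -75 to +40; a strip in place sticks out over its left edge.
- fence: fence: aluminium bar with a ruler strip along the far end of the bed, parallel to the cutter's y, rigid. Its face (towards the robot) is the plane x = 60 mm in the cutter's frame; 8 mm thick, from y = -78 to +34 mm, top 14 mm above the bed. Ceramic rubs on it (friction 0.5 to 0.75). Origin at x = 64, y = 0, z = 14 mm in the cutter's frame.
- gauge_stop: gauge stop: aluminium block with black thumbscrew on the fence, rigid; its place along the fence varies. Origin: the corner where its face (looking to +y, 42 mm long, 17 high) meets the fence's face, at bed height (16 mm above the table). Axes as the cutter's: a strip pressed home has its centre at x = -25, y = +65, z = 0 mm in this frame.
- carriage (a joint): the red scoring carriage's place along the rails in m: 0 = near end (robot's side, rigid end of travel), growing away from the robot to 0.072; friction about 2 N, stays where left. Body 40 (x) x 48 mm, 33 to 57 mm above the table; its wheel hangs down to 19 mm above the table, so the strip cannot pass under it.
- carriage_grip (a point): point on the axis of the carriage's upright round black handgrip, 82 mm above the table: 22 mm in diameter from 67 to 91 mm above the table, rounded top at 97 mm; pinch it from above. With the carriage at 0 it stands at x = -30, y = 0 mm in the cutter's frame.
- green_pot: bystander: green glaze pot with a green ball-knobbed lid, about 66 mm across, 101 mm high, in a row to the right of the cutter; origin: centre of its underside
- blue_pot: bystander: light blue glaze pot with a white ball-knobbed lid, about 66 mm across, 104 mm high, in a row to the right of the cutter; origin: centre of its underside
- orange_lid_pot: bystander: dark blue glaze pot with an orange ball-knobbed lid, about 66 mm across, 106 mm high, in a row to the right of the cutter; origin: centre of its underside
- mauve_cup: bystander: mauve cup with a wavy rim, 66 mm across, 70 mm high, on the robot's side of the cutter, to its left; origin: centre of its underside
- rail_mid (a point): point between the two steel rails at the height of their underside, at x = 35, y = 0, z = 38 mm in the cutter's frame. The rails are 8 mm thick, at y = -16 and +16, 22 mm above the bed; their end brackets stand at x = -52 and +75 (12 mm thick, y -36 to +36, 52 mm high).

How it is judged:
On the way, in this order (a step that is already met when the one before it is completed fails the run):
1. the carriage is drawn back to the near end of its rails (value of joint carriage below 0.006 m), for 0.2 s.
2. the strip's leading end has gone in under the rails, over the bed (y of tile in the frame of cutter between -0.01 and 0.06 m and x of tile in the frame of cutter between -0.02 and 0.045 m and z of tile in the frame of cutter below 0.03 m and angle between tile's own z axis and vertical below 0.2 rad), for 0.1 s.
At the end, for the whole second after the job is handed in: For the last second the fingers hold the strip at rest against the fence and the gauge stop at once, over 1 N on each; it lies flat on the bed (4 mm, 3 degrees), square to the fence within 2 degrees, centre within 3 mm of home; the carriage is within 8 mm of its near end (contact force between tile and fence above 1 N and contact force between tile and gauge_stop above 1 N and contact force between the fingers and tile above 2 N and x of tile in the frame of gauge_stop between -0.028 and -0.022 m and y of tile in the frame of gauge_stop between 0.062 and 0.068 m and z of tile in the frame of gauge_stop below 0.004 m and angle between the x axis of tile and the x axis of gauge_stop, either way round below 0.035 rad and angle between tile's own z axis and vertical below 0.05 rad and linear speed of tile below 0.01 m/s and value of joint carriage below 0.008 m); the arm keeps its last pose, push and grip.
It fails at once if a glaze pot or the mauve cup is pushed more than 20 mm or tipped (distance of any of green_pot, blue_pot, orange_lid_pot, mauve_cup from where it was at the start of the episode above 0.02 m or angle between any of green_pot, blue_pot, orange_lid_pot, mauve_cup's own z axis and vertical above 0.35 rad).
It also fails if it takes over 58 s, if anything falls off the work surface, if the arm or the gripper's body presses on something with over 40 N, if the wrist force passes 120 N, or if a joint passes its speed limit or range.

## Working session

There is one attempt and no reset: what is moved stays moved. The work goes in short steps, Python scripts to look and compute and a tool call to move; the robot and the scene stay as the last step left them, time stands still between calls to the robot, and variables do not carry over. Pictures are saved under pics/ and viewed, at most 10 in all, crops included, and the job is handed in when it is done.

Besides the shell and the picture viewer there is one more tool, called after "Request:" as a command line: name --argument value ..., lists and objects as JSON in quotes. carry_out: Moves the arm, as the interface text tells. Shifts and turns lie within -1 to 1; 1 stands for 40 cm of shift or pi/2 rad of turn. Its arguments: {"type":"object","properties":{"increments":{"type":"array"},"squeeze":{"type":"number"}},"required":["increments"]}

```bash
mkdir -p pics; ls
python3 - <<'E'
from station import bot,capture,camera_model
import cv2,numpy as np
o=bot.get_obs();print(o['tcp_pos'],o['eef_rot'],o['grip_width'],bot.tcp_to_grasp)
for n in("scene","top"):
    im,d=capture(n);cv2.imwrite(f"pics/{n}0.png",im[...,::-1]);np.savez(f"{n}0.npz",im=im,d=d,**{k:v for k,v in camera_model(n).items()})
    m=camera_model(n);print(n,m['fovy'],m['cx'],m['cy'],np.linalg.inv(m['camera_from_world']).round(3).tolist())
E
```

```text
pics
[0.20325013 0.59016612 0.22996649] [-3.13919985e+00 -2.64840329e-04  2.80971069e+00] 0.08532773751967966 -0.0187
scene 52.9109444242171 322.45524080930795 230.83902221110085 [[0.813, -0.356, 0.461, 0.114], [-0.583, -0.502, 0.639, -0.619], [0.004, -0.788, -0.616, 0.637], [0.0, 0.0, 0.0, 1.0]]
top 53.11269271960471 317.4364093231366 240.81476066005553 [[0.016, -0.988, 0.152, 0.384], [-1.0, -0.015, 0.01, -0.028], [-0.008, -0.152, -0.988, 0.949], [0.0, 0.0, 0.0, 1.0]]
```

View pics/top0.png

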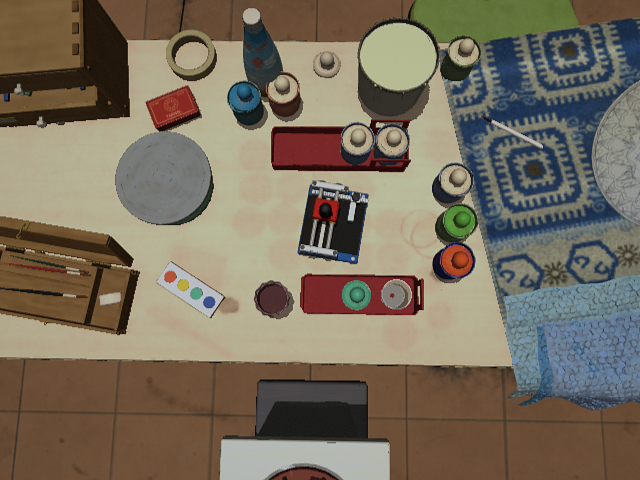

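View pics/scene0.png

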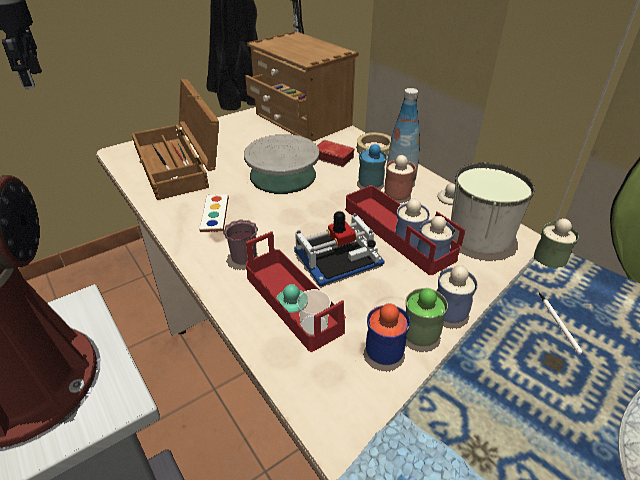

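```bash
cat > h.py <<'E'
import numpy as np,cv2
def load(n): return np.load(n+'.npz')
def f(m): return 240/np.tan(np.radians(float(m['fovy'])/2))
def ray(m,u,v):
    T=np.linalg.inv(m['camera_from_world']);d=np.array([(u-m['cx'])/f(m),(v-m['cy'])/f(m),1.])
    return T[:3,3],T[:3,:3]@d
def onz(m,u,v,z):
    c,d=ray(m,u,v);return c+d*(z-c[2])/d[2]
def dep(m,u,v):
    c,d=ray(m,u,v);return c+d*m['d'][int(round(v)),int(round(u))]
def proj(m,p):
    q=m['camera_from_world']@np.append(p,1);return m['cx']+f(m)*q[0]/q[2],m['cy']+f(m)*q[1]/q[2]
def tri(m1,a,m2,b):
    c1,d1=ray(m1,*a);c2,d2=ray(m2,*b);s=np.linalg.lstsq(np.c_[d1,-d2],c2-c1,rcond=None)[0]
    p,q=c1+s[0]*d1,c2+s[1]*d2;return (p+q)/2,np.linalg.norm(p-q)
E
python3 - <<'E'
from h import *
m=load('top0');im=m['im'][...,::-1]
a=cv2.resize(im[172:272,290:380],None,fx=6,fy=6,interpolation=cv2.INTER_CUBIC)
cv2.imwrite('pics/c1.png',a)
t=im[255:320,150:230].astype(int)
# tile: bright/unlike table: print depth-based height map
h=np.array([[dep(m,u,v)[2] for u in range(150,230)] for v in range(255,320)])
mask=(h>0.0045)&(h<0.02)
mk=(mask*255).astype(np.uint8);n,l,s,c=cv2.connectedComponentsWithStats(mk);i=1+s[1:,4].argmax();print(s[i],np.median(h[l==i]))
r=cv2.minAreaRect(np.argwhere(l==i)[:,::-1].astype(np.float32));print(r)
box=cv2.boxPoints(r)+[150,255]
P=[onz(m,*b,.009)[:2] for b in box];print(np.round(P,4),np.mean(P,0))
print([np.linalg.norm(P[k]-P[k-1]) for k in range(4)],[np.degrees(np.arctan2(*(P[k]-P[k-1])[::-1])) for k in range(4)])
for u,v in [(357,297),(310,278),(360,150),(272,300),(420,295),(290,165)]:print((u,v),dep(m,u,v).round(3))
E
```

```text
[   6    6   68   57 1641] 0.007567969004428909
((39.883399963378906, 33.86224365234375), (65.24517822265625, 25.93103790283203), 33.36636734008789)
[[0.4421 0.2973]
 [0.4852 0.272 ]
 [0.4165 0.1611]
 [0.3744 0.1869]] [0.42952922 0.22931069]
[np.float64(0.1295441300824066), np.float64(0.04997243470754014), np.float64(0.13040908105964272), np.float64(0.04935612714333652)] [np.float64(58.49593613792034), np.float64(-30.472794847593807), np.float64(-121.77129155386523), np.float64(148.53758179255314)]
(357, 297) [ 0.418 -0.095  0.037]
(310, 278) [ 0.455 -0.005  0.002]
(360, 150) [ 0.694 -0.098  0.072]
(272, 300) [0.409 0.064 0.042]
(420, 295) [ 0.422 -0.206  0.074]
(290, 165) [0.676 0.038 0.031]
```

View pics/c1.png

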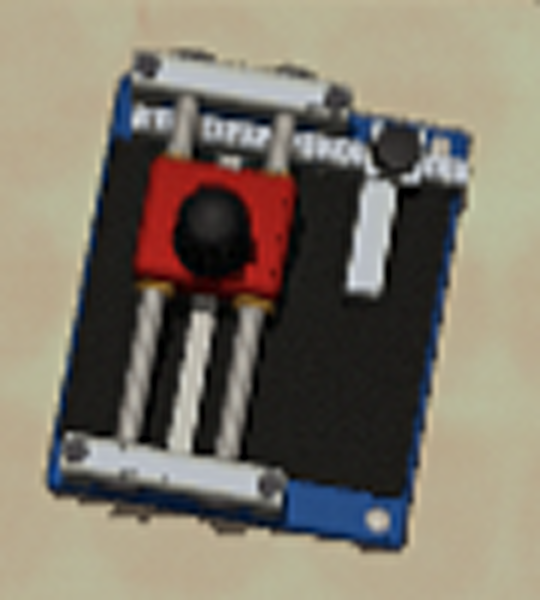

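```bash
cat >> h.py <<'E'
def cr(u,v): return u/6+290-.4,v/6+172-.4
E
python3 - <<'E'
from h import *
from scipy.optimize import least_squares
m=load('top0')
obs=[((-52,None,52),(173.5,465)),((75,None,52),(242.5,81.5)),((-60,42,8),(50,490)),((-60,-78,8),(402,548)),((83,-78,8),(468,132))]
def world(p,x):
    c,s=np.cos(p[2]),np.sin(p[2]);return np.array([p[0]+c*x[0]-s*x[1],p[1]+s*x[0]+c*x[1],x[2]])
A=[((-52,0,52),obs[0][1]),((75,0,52),obs[1][1])]+obs[2:]
def res(p): return np.ravel([np.subtract(proj(m,world(p,np.array(x)/1000)),cr(*u)) for x,u in A])
r=least_squares(res,[.53,-.03,-.17]);p=r.x;print(p,np.degrees(p[2]));print(r.fun.round(2))
for u,v in [(205,215),(205,230)]: print('knob',dep(m,*cr(u,v)))
inv=lambda w:np.array([[np.cos(p[2]),np.sin(p[2])],[-np.sin(p[2]),np.cos(p[2])]])@(w[:2]-p[:2])
for uv in [(362,180),(345,292),(383,295),(369,240)]:
    w=onz(m,*cr(*uv),.033);print('stop',inv(w).round(4),dep(m,*cr(*uv)).round(4))
k=onz(m,*cr(212,225),.097);print('knobtop',inv(k),k)
for u,v in[(300,400),(330,420),(110,300)]:print('bed',dep(m,*cr(u,v))[2])
np.save('cut.npy',p)
E
```

```text
[ 0.55605474 -0.02957498 -0.15216296] -8.718295276506705
[ 0.1   0.48 -0.38 -0.13 -0.83 -0.25  0.55  0.15  0.57 -0.3 ]
knob [ 0.57662374 -0.03017755  0.09364189]
knob [ 0.57182653 -0.03024108  0.09430079]
stop [ 0.0539 -0.044 ] [ 0.6032 -0.0814  0.0308]
stop [ 0.0163 -0.0444] [ 0.5676 -0.0765  0.0225]
stop [ 0.0174 -0.0567] [ 0.5685 -0.0895  0.0134]
stop [ 0.0346 -0.0494] [ 0.5833 -0.0838  0.0303]
knobtop [ 0.01697569 -0.00018285] [ 0.57280656 -0.03232883  0.097     ]
bed 0.013610222071347322
bed 0.013074191049009753
bed 0.014663214168718075
```

Request:
carry_out --increments '[[[0.051, -0.086, 0, 0, 0, -0.074, 1], [0.051, -0.086, 0, 0, 0, -0.074, 1], [0.051, -0.086, 0, 0, 0, -0.074, 1], [0.051, -0.086, 0, 0, 0, -0.074, 1], [0.051, -0.086, 0, 0, 0, -0.074, 1]]]'

```text
time_s: 0.52
tcp_pos: [0.3057, 0.4171, 0.2307]
eef_rot: [-3.141, 0.0, 2.224]
force: [1.1, 0.6, 0.5]
grip_width: 0.0856
gripper_force: 0.0
```

Request:
carry_out --increments '[[[0.051, -0.086, 0, 0, 0, -0.074, 1], [0.051, -0.086, 0, 0, 0, -0.074, 1], [0.051, -0.086, 0, 0, 0, -0.074, 1], [0.051, -0.086, 0, 0, 0, -0.074, 1], [0.051, -0.086, 0, 0, 0, -0.074, 1]]]'

```text
time_s: 0.93
tcp_pos: [0.4078, 0.245, 0.231]
eef_rot: [-3.141, 0.0, 1.642]
force: [1.1, -0.2, 0.6]
grip_width: 0.0856
gripper_force: 0.0
```

Request:
carry_out --increments '[[[0.051, -0.086, 0, 0, 0, -0.074, 1], [0.051, -0.086, 0, 0, 0, -0.074, 1], [0.051, -0.086, 0, 0, 0, 0, 1], [0.051, -0.086, 0, 0, 0, 0, 1], [0.051, -0.086, 0, 0, 0, 0, 1]]]'

```text
time_s: 1.35
tcp_pos: [0.5098, 0.073, 0.2309]
eef_rot: [-3.141, -0.0, 1.415]
force: [0.6, 1.4, -0.3]
grip_width: 0.0851
gripper_force: 0.0
```

Run:
```python
from station import bot,capture,camera_model
from h import *
s=load('scene0');print('pred knob in scene',proj(s,np.array([.5728,-.0323,.097])))
o=bot.get_obs();print(o['tcp_pos'],o['eef_rot'],o['q'],o['time_s'])
m=camera_model('wrist');im,d=capture('wrist');np.savez('w0.npz',im=im,d=d,**m)
cv2.imwrite('pics/w0.png',im[...,::-1])
c=cv2.resize(s['im'][195:290,280:400,::-1],None,fx=4,fy=4,interpolation=cv2.INTER_CUBIC)
cv2.imwrite('pics/both.png',np.vstack([cv2.resize(im[...,::-1],None,fx=.75,fy=.75)[:220],c])if 0 else c)
```

```text
pred knob in scene (np.float64(337.21297268392055), np.float64(213.8986918260036))
[0.50982689 0.07300559 0.23092136] [-3.14105967e+00 -9.94263372e-05  1.41460118e+00] [ 5.78299933e-03 -1.87182134e-02  1.87002848e+00  1.91539458e-04
  1.29079236e+00  1.61925139e-01] 1.35
```

View pics/w0.png

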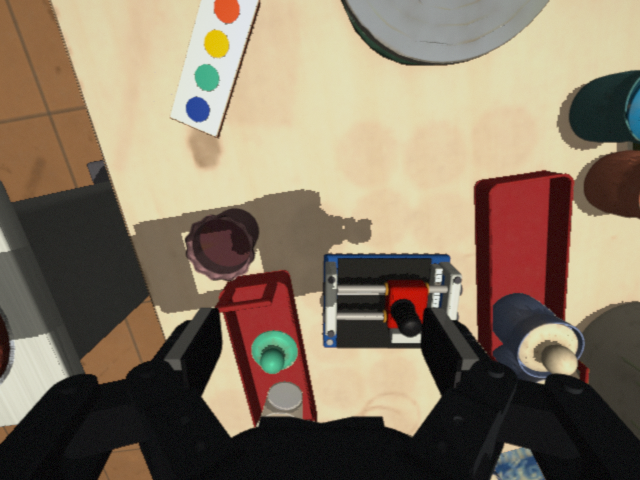

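View pics/both.png

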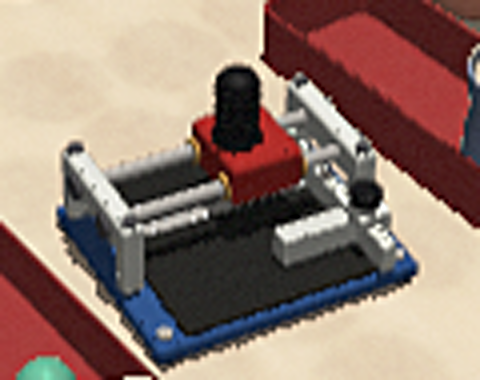

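Run:
```python
from h import *
t,s,w=load('top0'),load('scene0'),load('w0')
sc=lambda u,v:(u/4+280-.4,v/4+195-.4)
print('knob t-s',tri(t,cr(212,222),s,sc(237,74)),'t-w',tri(t,cr(212,222),w,(407,315)),'s-w',tri(s,sc(237,74),w,(407,315)))
p=np.load('cut.npy');c,sn=np.cos(p[2]),np.sin(p[2])
W=lambda x,y,z:np.array([p[0]+c*x-sn*y,p[1]+sn*x+c*y,z])
for n,x,uv,m in[('baseNL',(-.06,.042,.008),(324,256),w),('baseNR',(-.06,-.078,.008),(324,347),w),('baseFL',(.083,.042,.008),(448,255),w),
 ('sNR',(-.06,-.078,.008),sc(157,355),s),('sFR',(.083,-.078,.008),sc(416,258),s),('sNL',(-.06,.042,.008),sc(62,212),s),('stopcorner near-top-right?',(.018,-.044,.033),sc(277,235),s)]:
    print(n,np.subtract(proj(m,W(*x)),uv).round(2))
# dabs tile: triangulate in top and wrist (blue & red)
for a,b in[((209,302),(198,109)),((170,277),(227,10))]: print('dab',tri(t,a,w,b))
print('bed tri stop corner',tri(t,cr(345,292),s,sc(277,235)))
```

```text
knob t-s (array([ 0.57461502, -0.03294327,  0.09817121]), np.float64(0.0025634931663312214)) t-w (array([ 0.57942081, -0.03243523,  0.07178077]), np.float64(0.00012678864462192384)) s-w (array([ 0.57941552, -0.0238795 ,  0.08930928]), np.float64(0.006922053560092618))
baseNL [-2.42 -1.86]
baseNR [-1.95 -0.69]
baseFL [ 1.13 -1.49]
sNR [0.56 2.61]
sFR [1.17 3.69]
sNL [-2.28  0.96]
stopcorner near-top-right? [-1.13 -0.69]
dab (array([0.40465384, 0.19116637, 0.00329445]), np.float64(0.0009636908611268049))
dab (array([ 0.45265567,  0.27239646, -0.00323254]), np.float64(0.0017194072731560991))
bed tri stop corner (array([ 0.56717841, -0.07684647,  0.03154936]), np.float64(0.003231865392343097))
```

Request:
carry_out --increments '[[[0.051, -0.086, 0, 0, 0, 0, 1], [0.051, -0.086, 0, 0, 0, 0, 1], [0.05, -0.086, 0, 0, 0, 0.003, 1]]]'

```text
time_s: 1.65
tcp_pos: [0.5705, -0.0295, 0.2308]
eef_rot: [-3.141, -0.0, 1.42]
force: [0.8, 0.2, -0.3]
grip_width: 0.0855
gripper_force: 0.0
```

Request:
carry_out --increments '[[[0.008, -0.006, -0.1, 0, 0, 0, 1], [0, 0, -0.1, 0, 0, 0, 1], [0, 0, -0.1, 0, 0, 0, 1], [0, 0, -0.08, 0, 0, 0, 1], [0, 0, -0.03, 0, 0, 0, 0.3]]]' --squeeze 30

```text
time_s: 2.07
tcp_pos: [0.5683, -0.0298, 0.0609]
eef_rot: [-3.13, -0.0, 1.419]
force: [-0.9, -0.2, -0.8]
grip_width: 0.0753
gripper_force: 0.0
```

Request:
carry_out --increments '[[[0, 0, 0, 0, 0, 0, 0], [0, 0, 0, 0, 0, 0, 0], [0, 0, 0, 0, 0, 0, 0], [0, 0, 0, 0, 0, 0, 0], [0, 0, 0, 0, 0, 0, 0]]]'

```text
time_s: 2.48
tcp_pos: [0.5764, -0.031, 0.0707]
eef_rot: [3.135, 0.0, 1.42]
force: [0.8, 0.1, 3.8]
grip_width: 0.0205
gripper_force: 29.4
```

Request:
carry_out --increments '[[[-0.026, 0.004, 0, 0, 0, 0, 0], [-0.026, 0.004, 0, 0, 0, 0, 0], [-0.026, 0.004, 0, 0, 0, 0, 0], [-0.026, 0.004, 0, 0, 0, 0, 0], [-0.015, 0.002, 0, 0, 0, 0, 0]]]'

```text
time_s: 2.9
tcp_pos: [0.5285, -0.0233, 0.0707]
eef_rot: [3.134, -0.001, 1.419]
force: [2.3, 1.0, 5.7]
grip_width: 0.0203
gripper_force: 32.0
```

Request:
carry_out --increments '[[[-0.006, 0.001, 0, 0, 0, 0, 0], [-0.006, 0.001, 0, 0, 0, 0, 0], [0, 0, 0, 0, 0, 0, 0], [0, 0, 0, 0, 0, 0, 0]]]'

```text
time_s: 3.23
tcp_pos: [0.527, -0.0231, 0.0707]
eef_rot: [3.127, -0.001, 1.419]
force: [9.8, 0.9, 0.2]
grip_width: 0.0206
gripper_force: 31.8
```

Request:
carry_out --increments '[[[0.004, 0, 0, 0, 0, 0, 0.5], [0, 0, 0, 0, 0, 0, 0.5], [0, 0, 0, 0, 0, 0, 0.5], [0, 0, 0.05, 0, 0, 0, 0.5], [0, 0, 0.1, 0, 0, 0, 0.7]]]'

```text
time_s: 3.65
tcp_pos: [0.5162, -0.0217, 0.1216]
eef_rot: [-3.126, -0.0, 1.42]
force: [0.2, -0.1, 1.0]
grip_width: 0.0534
gripper_force: 0.0
```

Request:
carry_out --increments '[[[0, 0, 0.1, 0, 0, 0, 1], [-0.024, 0.09, 0.04, 0, 0, -0.064, 1], [-0.026, 0.096, 0, 0, 0, -0.064, 1], [-0.026, 0.096, 0, 0, 0, -0.064, 1], [-0.026, 0.096, 0, 0, 0, -0.064, 1]]]'

```text
time_s: 4.07
tcp_pos: [0.4806, 0.1295, 0.1835]
eef_rot: [-3.141, 0.0, 1.011]
force: [0.8, 0.4, -0.0]
grip_width: 0.0854
gripper_force: 0.0
```

Request:
carry_out --increments '[[[-0.026, 0.096, 0, 0, 0, 0, 0.75], [-0.026, 0.096, 0, 0, 0, 0, 0.75], [-0.02, 0.07, 0, 0, 0, 0, 0.75], [0, 0, 0, 0, 0, 0, 0.75]]]'

```text
time_s: 4.4
tcp_pos: [0.4502, 0.2373, 0.1826]
eef_rot: [-3.138, 0.0, 1.023]
force: [-0.3, -0.2, 0.2]
grip_width: 0.0639
gripper_force: 0.0
```

Run:
```python
from station import bot,capture,camera_model
from h import *
o=bot.get_obs();print(o['tcp_pos'],o['eef_rot'],o['grip_width'],o['time_s'])
for n in('wrist','scene'):
    m=camera_model(n);im,d=capture(n);np.savez(n+'1.npz',im=im,d=d,**m)
w,s=load('wrist1'),load('scene1')
a=cv2.resize(w['im'][...,::-1],(480,360))
b=cv2.resize(s['im'][180:270,180:390,::-1],(480,206),interpolation=cv2.INTER_CUBIC)
cv2.imwrite('pics/w1.png',np.vstack([a,b]))
```

```text
[0.45018303 0.23725724 0.18262889] [-3.13833293e+00  3.43035804e-04  1.02287477e+00] 0.06392542370059145 4.4
```

View pics/w1.png

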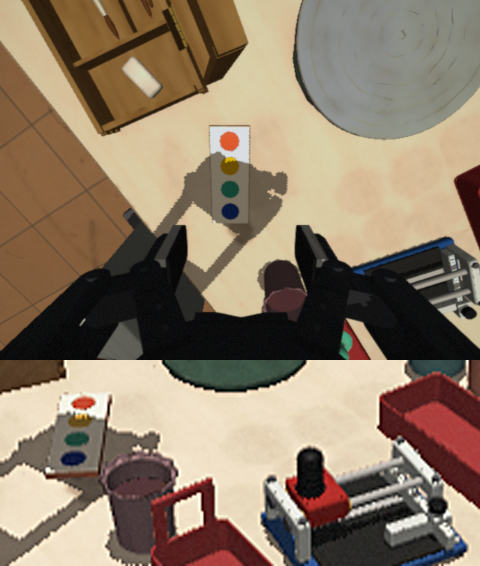

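Run:
```python
from h import *
w=load('wrist1');t=load('top0')
im=w['im'].astype(int)
hsv=cv2.cvtColor(w['im'],cv2.COLOR_RGB2HSV)
d=w['d'];T=np.linalg.inv(w['camera_from_world'])
v,u=np.mgrid[150:320,250:360]
c=np.stack([(u-w['cx'])/f(w),(v-w['cy'])/f(w),np.ones(u.shape)],-1)*d[150:320,250:360,None]
P=c@T[:3,:3].T+T[:3,3]
z=P[...,2];print(np.percentile(z,[5,30,50,70,95]).round(4))
tb=np.percentile(z,10);mk=((z>tb+.005)&(z<tb+.015)).astype(np.uint8)
n,l,s,_=cv2.connectedComponentsWithStats(mk);i=1+s[1:,4].argmax()
q=P[l==i];r=cv2.minAreaRect((q[:,:2]*1000).astype(np.float32));print(r,np.median(q[:,2]),s[i])
r2=cv2.minAreaRect(np.argwhere(l==i)[:,::-1].astype(np.float32));print(r2)
b=cv2.boxPoints(r2)+[250,150];W=np.array([onz(w,*k,.009)[:2] for k in b]);print(W.round(4),W.mean(0))
print([(np.linalg.norm(W[k]-W[k-1]).round(4),np.degrees(np.arctan2(*(W[k]-W[k-1])[::-1])).round(1)) for k in range(4)])
```

```text
[-0.0013 -0.0003  0.0003  0.0082  0.0098]
((430.62017822265625, 229.7679443359375), (129.19554138183594, 50.095176696777344), 58.36534118652344) 0.00890545799045489 [  29   17   55  131 6764]
((55.999996185302734, 81.99998474121094), (53.99999237060547, 129.99996948242188), -0.0)
[[0.3729 0.1902]
 [0.4442 0.2976]
 [0.4855 0.2723]
 [0.4195 0.1618]] [0.43053232 0.23048746]
[(np.float64(0.0546), np.float64(148.6)), (np.float64(0.1289), np.float64(56.4)), (np.float64(0.0484), np.float64(-31.5)), (np.float64(0.1288), np.float64(-120.9))]
```

Request:
carry_out --increments '[[[0, 0.06, -0.06, 0, 0, -0.003, 0.73], [0, 0, -0.1, 0, 0, 0, 0.73], [0, 0, -0.1, 0, 0, 0, 0.73], [0, 0, -0.1, 0, 0, 0, 0.73], [0, 0, -0.07, 0, 0, 0, 0.73]]]'

```text
time_s: 4.92
tcp_pos: [0.4511, 0.2546, 0.0077]
eef_rot: [-3.139, 0.005, 1.011]
force: [-0.9, 0.2, -0.1]
grip_width: 0.0621
gripper_force: 0.0
```

Request:
carry_out --increments '[[[0, 0, -0.01, 0, 0, 0, 0.73], [0, 0, -0.01, 0, 0, 0, 0.73], [0, 0, 0, 0, 0, 0, 0.73], [0, 0, 0, 0, 0, 0, 0.73]]]'

```text
time_s: 5.25
tcp_pos: [0.4553, 0.2575, 0.0053]
eef_rot: [3.139, -0.003, 1.012]
force: [0.1, 1.7, 0.1]
grip_width: 0.0626
gripper_force: 0.0
```

Request:
carry_out --increments '[[[0, 0, 0, 0, 0, 0, 0.73], [0, 0, 0, 0, 0, 0, 0.73], [0, 0, 0, 0, 0, 0, 0.73]]]'

```text
time_s: 5.5
tcp_pos: [0.4546, 0.2579, 0.005]
eef_rot: [3.14, -0.003, 1.013]
force: [-0.4, -0.4, -0.3]
grip_width: 0.0622
gripper_force: 0.0
```

Run:
```python
from station import bot,capture,camera_model
from h import *
o=bot.get_obs();print({k:np.round(o[k],4) for k in('tcp_pos','eef_rot','qvel','force','ft_torque','grip_width')})
m=camera_model('wrist');im,d=capture('wrist');np.savez('wrist2.npz',im=im,d=d,**m);cv2.imwrite('pics/w2.png',im[100:480,120:520,::-1])
```

```text
{'tcp_pos': array([0.4546, 0.2579, 0.005 ]), 'eef_rot': array([ 3.1396e+00, -2.6000e-03,  1.0129e+00]), 'qvel': array([ 0.0024,  0.0078,  0.0073,  0.0018, -0.0015,  0.0002]), 'force': array([-0.4104, -0.3939, -0.2749]), 'ft_torque': array([-0.0308,  0.029 , -0.0527]), 'grip_width': np.float64(0.0622)}
```

View pics/w2.png

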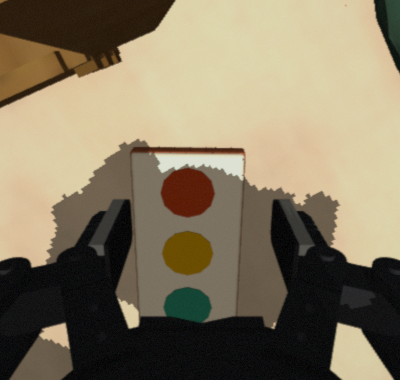

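Request:
carry_out --increments '[[[-0.011, 0.008, 0, 0, 0, 0.003, 0.73], [0, 0, -0.006, 0, 0, 0, 0.7], [0, 0, -0.006, 0, 0, 0, 0.7], [0, 0, 0, 0, 0, 0, 0.7], [0, 0, 0, 0, 0, 0, 0.68]]]'

```text
time_s: 5.97
tcp_pos: [0.4483, 0.2604, -0.002]
eef_rot: [-3.141, 0.001, 1.018]
force: [0.6, -0.4, 0.0]
grip_width: 0.0581
gripper_force: 0.0
```

Request:
carry_out --increments '[[[0, 0, -0.006, 0, 0, 0, 0.68], [0, 0, -0.005, 0, 0, 0, 0.68], [0, 0, 0, 0, 0, 0, 0.68], [0, 0, 0, 0, 0, 0, 0.68], [0, 0, 0, 0, 0, 0, 0.68]]]'

```text
time_s: 6.38
tcp_pos: [0.4491, 0.2606, -0.0046]
eef_rot: [-3.141, 0.0, 1.017]
force: [-3.4, -1.9, 9.2]
grip_width: 0.0585
gripper_force: 5.0
```

Request:
carry_out --increments '[[[0, 0, 0.01, 0, 0, 0, 0.68], [0, 0, 0, 0, 0, 0, 0.4], [0, 0, 0, 0, 0, 0, 0.4], [0, 0, 0, 0, 0, 0, 0.4], [0, 0, 0, 0, 0, 0, 0.4]]]' --squeeze 50

```text
time_s: 6.8
tcp_pos: [0.4497, 0.2609, -0.0008]
eef_rot: [3.141, -0.001, 1.017]
force: [-2.2, 0.5, 7.3]
grip_width: 0.0483
gripper_force: 51.7
```

Request:
carry_out --increments '[[[0, 0, 0, 0, 0, 0, 0.4], [0, 0, 0, 0, 0, 0, 0.4]]]'

```text
time_s: 6.97
tcp_pos: [0.4497, 0.2609, -0.0008]
eef_rot: [3.141, -0.001, 1.017]
force: [-1.8, -0.6, 6.9]
grip_width: 0.0485
gripper_force: 51.7
```

Request:
carry_out --increments '[[[0, 0, 0.06, 0, 0, 0, 0.4], [0, 0, 0.08, 0, 0, 0, 0.4], [0, 0, 0.06, 0, 0, 0, 0.4], [0.04, -0.033, 0, 0, 0, 0.025, 0.4], [0.06, -0.05, 0, 0, 0, 0.04, 0.4]]]'

```text
time_s: 7.38
tcp_pos: [0.4888, 0.2288, 0.0796]
eef_rot: [3.14, -0.003, 1.125]
force: [0.2, -0.4, -2.2]
grip_width: 0.0484
gripper_force: 52.6
```

Request:
carry_out --increments '[[[0.06, -0.05, 0, 0, 0, 0.04, 0.4], [0.06, -0.05, 0, 0, 0, 0.04, 0.4], [0.06, -0.05, 0, 0, 0, 0.04, 0.4], [0.06, -0.05, 0, 0, 0, 0.04, 0.4], [0.05, -0.04, 0, 0, 0, 0.03, 0.4]]]'

```text
time_s: 7.8
tcp_pos: [0.6059, 0.1296, 0.0772]
eef_rot: [-3.141, 0.0, 1.42]
force: [0.6, 0.9, -0.6]
grip_width: 0.0482
gripper_force: 52.6
```

Request:
carry_out --increments '[[[0, 0, 0, 0, 0, 0, 0.4], [0, 0, 0, 0, 0, 0, 0.4], [0, 0, 0, 0, 0, 0, 0.4]]]'

```text
time_s: 8.05
tcp_pos: [0.6036, 0.1314, 0.0769]
eef_rot: [-3.139, 0.0, 1.417]
force: [0.2, 0.7, -1.8]
grip_width: 0.0483
gripper_force: 52.5
```

```bash
cat > st.py <<'E'
from station import bot
from h import *
p=np.load('cut.npy')
def inv(w): return np.array([[np.cos(p[2]),np.sin(p[2])],[-np.sin(p[2]),np.cos(p[2])]])@(np.array(w)[:2]-p[:2])
o=bot.get_obs();print({k:np.round(o[k],4).tolist() for k in('tcp_pos','eef_rot','force','ft_torque','grip_width','time_s')})
print('tool in cutter mm',inv(o['tcp_pos'])*1000,'tile centre y',inv(o['tcp_pos'])[1]*1000-36.5)
E
python3 - <<'E'
from st import *
from station import capture,camera_model
for n in('wrist','scene'):
    m=camera_model(n);im,d=capture(n);np.savez(n+'3.npz',im=im,d=d,**m)
w,s=load('wrist3'),load('scene3')
cv2.imwrite('pics/w3.png',np.vstack([w['im'][80:400,100:580,::-1],cv2.resize(s['im'][170:270,230:390,::-1],(480,270),interpolation=cv2.INTER_CUBIC)]))
E
```

```text
{'tcp_pos': [0.6036, 0.1314, 0.0769], 'eef_rot': [-3.139, 0.0002, 1.4171], 'force': [0.1822, 0.7398, -1.8409], 'ft_torque': [0.0276, -0.0173, 0.0038], 'grip_width': 0.0483, 'time_s': 8.05}
tool in cutter mm [ 22.55175939 166.30879559] tile centre y 129.80879558937778
```

View pics/w3.png

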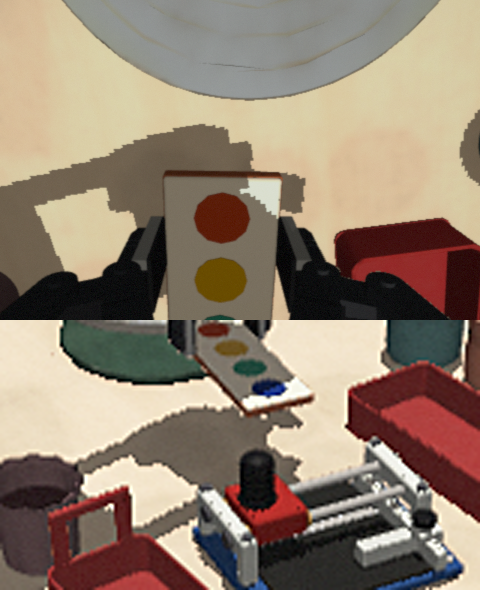

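Run:
```python
from st import *
w=load('wrist3');d=w['d'];T=np.linalg.inv(w['camera_from_world'])
v,u=np.mgrid[255:395,268:378]
P=(np.stack([(u-w['cx'])/f(w),(v-w['cy'])/f(w),np.ones(u.shape)],-1)*d[255:395,268:378,None])@T[:3,:3].T+T[:3,3]
P=P.reshape(-1,3);P=P[(P[:,2]>.07)&(P[:,2]<.11)]
C=P.mean(0);n=np.linalg.svd(P-C,full_matrices=0)[2][2];n*=np.sign(n[2]);print(len(P),C,n,'top z at tcp',C[2]-(n[:2]@(o['tcp_pos'][:2]-C[:2]))/n[2])
c,s=np.cos(p[2]),np.sin(p[2]);print('tilt deg about: along x',np.degrees(n[:2]@[c,s]),'along y',np.degrees(n[:2]@[-s,c]))
r=cv2.minAreaRect((P[:,:2]*1000).astype(np.float32));print(r,np.degrees(p[2]))
```

```text
{'tcp_pos': [0.6032, 0.1321, 0.0772], 'eef_rot': [-3.1393, 0.0002, 1.4187], 'force': [0.436, 0.0825, -1.3175], 'ft_torque': [0.0445, 0.0163, 0.0029], 'grip_width': 0.0483, 'time_s': 8.15}
tool in cutter mm [ 22.07761762 166.91755212] tile centre y 130.4175521222821
15165 [0.60432709 0.12779621 0.08654535] [0.00423605 0.00122649 0.99999028] top z at tcp 0.08654498112635642
tilt deg about: along x 0.22925146121647727 along y 0.1062496976691567
((603.3513793945312, 124.45375061035156), (71.51154327392578, 49.93203353881836), 80.52603149414062) -8.718295276506705
```

Request:
carry_out --increments '[[[0, 0, -0.07, 0, 0, 0, 0.4], [0, 0, -0.067, 0, 0, 0, 0.4], [0, 0, 0, 0, 0, 0, 0.4], [0, 0, 0, 0, 0, 0, 0.4], [0, 0, 0, 0, 0, 0, 0.4]]]'

```text
time_s: 8.57
tcp_pos: [0.6048, 0.132, 0.0241]
eef_rot: [3.141, -0.0, 1.419]
force: [0.1, 0.2, -0.7]
grip_width: 0.0483
gripper_force: 52.5
```

```bash
python3 -c "import st"
```

```text
{'tcp_pos': [0.6048, 0.132, 0.0241], 'eef_rot': [3.141, -0.0002, 1.419], 'force': [0.0625, 0.2208, -0.7097], 'ft_torque': [0.0377, 0.0123, -0.0695], 'grip_width': 0.0483, 'time_s': 8.5667}
tool in cutter mm [ 23.67267474 167.10153383] tile centre y 130.60153383244943
```

Request:
carry_out --increments '[[[0, 0, -0.007, 0, 0, 0, 0.4], [-0.004, -0.03, 0, 0, 0, 0, 0.4], [-0.005, -0.035, 0, 0, 0, 0, 0.4], [-0.005, -0.035, 0, 0, 0, 0, 0.4], [0, 0, 0, 0, 0, 0, 0.4]]]'

```text
time_s: 8.98
tcp_pos: [0.5989, 0.0879, 0.0209]
eef_rot: [3.142, 0.001, 1.416]
force: [1.0, 0.1, -0.8]
grip_width: 0.048
gripper_force: 52.6
```

Request:
carry_out --increments '[[[-0.005, -0.035, 0, 0, 0, 0, 0.4], [-0.005, -0.035, 0, 0, 0, 0, 0.4], [-0.005, -0.035, 0, 0, 0, 0, 0.4], [0, 0, 0, 0, 0, 0, 0.4], [0, 0, 0, 0, 0, 0, 0.4]]]'

```text
time_s: 9.4
tcp_pos: [0.593, 0.048, 0.0204]
eef_rot: [-3.141, -0.0, 1.416]
force: [0.0, -0.4, -1.1]
grip_width: 0.0483
gripper_force: 52.6
```

```bash
python3 -c "import st"
```

```text
{'tcp_pos': [0.593, 0.048, 0.0204], 'eef_rot': [-3.1413, -0.0002, 1.4158], 'force': [0.0099, -0.4446, -1.0789], 'ft_torque': [0.025, -0.0214, -0.0286], 'grip_width': 0.0483, 'time_s': 9.4}
tool in cutter mm [24.73917414 82.28889397] tile centre y 45.788893968109534
```

Request:
carry_out --increments '[[[-0.003, -0.022, 0, 0, 0, 0, 0.4], [-0.004, -0.022, 0, 0, 0, 0, 0.4], [0, 0, -0.005, 0, 0, 0, 0.4], [0, 0, -0.005, 0, 0, 0, 0.4], [0, 0, 0, 0, 0, 0, 0.4]]]'

```text
time_s: 9.82
tcp_pos: [0.5899, 0.0319, 0.0159]
eef_rot: [-3.141, -0.0, 1.418]
force: [-0.6, 0.0, -2.9]
grip_width: 0.048
gripper_force: 52.6
```

Request:
carry_out --increments '[[[0, 0, -0.003, 0, 0, 0, 0.4], [0, 0, 0, 0, 0, 0, 0.4], [0, 0, 0, 0, 0, 0, 0.4]]]'

```text
time_s: 10.07
tcp_pos: [0.5904, 0.0321, 0.0153]
eef_rot: [3.142, -0.0, 1.419]
force: [0.6, 1.1, -0.5]
grip_width: 0.0482
gripper_force: 52.6
```

```bash
python3 -c "import st"
```

```text
{'tcp_pos': [0.5904, 0.0321, 0.0153], 'eef_rot': [3.1416, -0.0, 1.4186], 'force': [0.6208, 1.1201, -0.4609], 'ft_torque': [0.0225, 0.031, 0.0436], 'grip_width': 0.0482, 'time_s': 10.0667}
tool in cutter mm [24.6267076  66.12845689] tile centre y 29.628456888495762
```

Request:
carry_out --increments '[[[0, 0, -0.003, 0, 0, 0, 0.4], [0, 0, 0, 0, 0, 0, 0.4], [-0.002, -0.012, 0, 0, 0, 0, 0.4], [0, 0, 0, 0, 0, 0, 0.4], [0, 0, 0, 0, 0, 0, 0.4]]]'

```text
time_s: 10.48
tcp_pos: [0.5906, 0.0268, 0.015]
eef_rot: [3.139, -0.0, 1.418]
force: [-0.1, 2.5, 4.6]
grip_width: 0.0486
gripper_force: 53.2
```

Request:
carry_out --increments '[[[-0.001, -0.008, 0, 0, 0, 0, 0.4], [-0.001, -0.005, 0, 0, 0, 0, 0.4], [0, 0, 0, 0, 0, 0, 0.4], [0, 0, 0, 0, 0, 0, 0.4]]]'

```text
time_s: 10.82
tcp_pos: [0.5902, 0.023, 0.0151]
eef_rot: [3.139, -0.003, 1.417]
force: [0.2, 5.0, 5.5]
grip_width: 0.0479
gripper_force: 53.2
```

```bash
python3 -c "import st"
```

```text
{'tcp_pos': [0.5902, 0.023, 0.0151], 'eef_rot': [3.1388, -0.0029, 1.4173], 'force': [0.2434, 5.0071, 5.5089], 'ft_torque': [0.9451, -0.0222, 0.0226], 'grip_width': 0.0479, 'time_s': 10.8167}
tool in cutter mm [25.82540388 57.16617752] tile centre y 20.66617751595428
```

Request:
carry_out --increments '[[[-0.001, -0.005, 0, 0, 0, 0, 0.4], [0, 0, 0, 0, 0, 0, 0.4], [0, 0, 0, 0, 0, 0, 0.4]]]'

```text
time_s: 11.07
tcp_pos: [0.5902, 0.0229, 0.0151]
eef_rot: [3.138, -0.006, 1.417]
force: [2.2, 11.7, 4.0]
grip_width: 0.0482
gripper_force: 53.1
```

```bash
python3 -c "import st"
```

```text
{'tcp_pos': [0.5902, 0.0229, 0.0151], 'eef_rot': [3.1383, -0.0061, 1.4169], 'force': [2.1686, 11.6841, 4.03], 'ft_torque': [1.7777, -0.2616, 0.1485], 'grip_width': 0.0482, 'time_s': 11.0667}
tool in cutter mm [25.77891447 57.06671781] tile centre y 20.566717805655365
```

Request:
carry_out --increments '[[[0.001, 0.007, 0, 0, 0, 0, 0.4], [0.001, 0.006, 0, 0, 0, 0, 0.4], [0.01, -0.0015, 0, 0, 0, 0, 0.4], [0.01, -0.0015, 0, 0, 0, 0, 0.4], [0, 0, 0, 0, 0, 0, 0.4]]]'

```text
time_s: 11.48
tcp_pos: [0.596, 0.0233, 0.0148]
eef_rot: [-3.138, 0.001, 1.418]
force: [-5.4, 0.2, 10.9]
grip_width: 0.0486
gripper_force: 53.8
```

Request:
carry_out --increments '[[[0.003, -0.0005, 0, 0, 0, 0, 0.4], [0, 0, 0, 0, 0, 0, 0.4], [0, 0, 0, 0, 0, 0, 0.4]]]'

```text
time_s: 11.73
tcp_pos: [0.5961, 0.0233, 0.0147]
eef_rot: [-3.136, 0.001, 1.418]
force: [-8.0, 2.7, 12.7]
grip_width: 0.0487
gripper_force: 54.1
```

```bash
python3 -c "import st"
```

```text
{'tcp_pos': [0.5961, 0.0233, 0.0147], 'eef_rot': [-3.1357, 0.0011, 1.4177], 'force': [-7.9709, 2.7287, 12.7352], 'ft_torque': [0.005, 1.1833, -0.1478], 'grip_width': 0.0487, 'time_s': 11.7333}
tool in cutter mm [31.57649916 58.30035445] tile centre y 21.800354447815536
```

Request:
carry_out --increments '[[[0, 0, 0.006, 0, 0, 0, 0.4], [0, 0, 0, 0, 0, 0, 0.4], [0.004, -0.0006, 0, 0, 0, 0, 0.4], [0, 0, 0, 0, 0, 0, 0.4], [0, 0, 0, 0, 0, 0, 0.4]]]'

```text
time_s: 12.15
tcp_pos: [0.5996, 0.0231, 0.0157]
eef_rot: [-3.141, 0.0, 1.418]
force: [-0.1, 0.4, -2.2]
grip_width: 0.048
gripper_force: 52.6
```

```bash
python3 -c "import st"
```

```text
{'tcp_pos': [0.5996, 0.0231, 0.0157], 'eef_rot': [-3.1405, 0.0003, 1.4179], 'force': [-0.128, 0.4428, -2.2054], 'ft_torque': [0.0038, 0.0212, -0.0163], 'grip_width': 0.048, 'time_s': 12.15}
tool in cutter mm [35.02297746 58.61601851] tile centre y 22.116018510690047
```

Request:
carry_out --increments '[[[0.004, -0.0006, 0, 0, 0, 0, 0.4], [0.004, -0.0006, 0, 0, 0, 0, 0.4], [0, 0, 0, 0, 0, 0, 0.4], [0, 0, 0, 0, 0, 0, 0.4]]]'

```text
time_s: 12.48
tcp_pos: [0.6007, 0.0231, 0.0154]
eef_rot: [-3.135, 0.0, 1.418]
force: [-4.7, 0.3, 1.2]
grip_width: 0.0482
gripper_force: 52.8
```

```bash
python3 -c "import st"
```

```text
{'tcp_pos': [0.6007, 0.0231, 0.0154], 'eef_rot': [-3.1355, 0.0004, 1.4178], 'force': [-4.6779, 0.2737, 1.1565], 'ft_torque': [0.0769, 0.8014, -0.1389], 'grip_width': 0.0482, 'time_s': 12.4833}
tool in cutter mm [36.11061426 58.81776923] tile centre y 22.317769228934942
```

Request:
carry_out --increments '[[[-0.001, -0.006, 0, 0, 0, 0, 0.4], [-0.001, -0.006, 0, 0, 0, 0, 0.4], [0, 0, 0, 0, 0, 0, 0.4], [0, 0, 0, 0, 0, 0, 0.4], [0, 0, 0, 0, 0, 0, 0.4]]]'

```text
time_s: 12.9
tcp_pos: [0.6004, 0.0214, 0.0154]
eef_rot: [-3.136, -0.005, 1.417]
force: [-2.9, 8.2, -1.0]
grip_width: 0.0484
gripper_force: 52.6
```

```bash
python3 -c "import st"
```

```text
{'tcp_pos': [0.6004, 0.0214, 0.0154], 'eef_rot': [-3.1364, -0.0048, 1.4172], 'force': [-2.9268, 8.1739, -0.9894], 'ft_torque': [1.4898, 0.5287, -0.0275], 'grip_width': 0.0484, 'time_s': 12.9}
tool in cutter mm [36.06325264 57.09764057] tile centre y 20.597640567111682
```

Request:
carry_out --increments '[[[0.004, -0.0006, 0, 0, 0, 0, 0.4], [-0.001, -0.005, 0, 0, 0, 0, 0.4], [0, 0, -0.002, 0, 0, 0, 0.4], [0, 0, 0, 0, 0, 0, 0.4], [0, 0, 0, 0, 0, 0, 0.4]]]'

```text
time_s: 13.32
tcp_pos: [0.6004, 0.0213, 0.0153]
eef_rot: [-3.133, -0.008, 1.417]
force: [-7.4, 14.7, 6.0]
grip_width: 0.0487
gripper_force: 53.3
```

Request:
carry_out --increments '[[[0, 0, 0, 0, 0, 0, 0.4], [0, 0, 0, 0, 0, 0, 0.4], [0, 0, 0, 0, 0, 0, 0.4], [0, 0, 0, 0, 0, 0, 0.4], [0, 0, 0, 0, 0, 0, 0.4]]]'

```text
time_s: 13.73
tcp_pos: [0.6004, 0.0213, 0.0153]
eef_rot: [-3.133, -0.008, 1.417]
force: [-7.4, 14.0, 5.6]
grip_width: 0.0483
gripper_force: 53.3
```

Run:
```python
from st import *
from station import capture,camera_model
for n in('wrist','scene'):
    m=camera_model(n);im,d=capture(n);np.savez(n+'4.npz',im=im,d=d,**m)
w,s=load('wrist4'),load('scene4')
cv2.imwrite('pics/w4.png',np.vstack([w['im'][80:400,100:580,::-1],cv2.resize(s['im'][190:280,270:400,::-1],(380,263),interpolation=cv2.INTER_CUBIC).copy() if 0 else cv2.resize(s['im'][185:275,250:410,::-1],(480,270),interpolation=cv2.INTER_CUBIC)]))
```

```text
{'tcp_pos': [0.6004, 0.0213, 0.0153], 'eef_rot': [-3.133, -0.0077, 1.4166], 'force': [-7.4453, 14.0419, 5.5952], 'ft_torque': [2.3332, 1.0781, -0.0727], 'grip_width': 0.0483, 'time_s': 13.7333}
tool in cutter mm [36.15798224 57.02917067] tile centre y 20.5291706689162
```

View pics/w4.png

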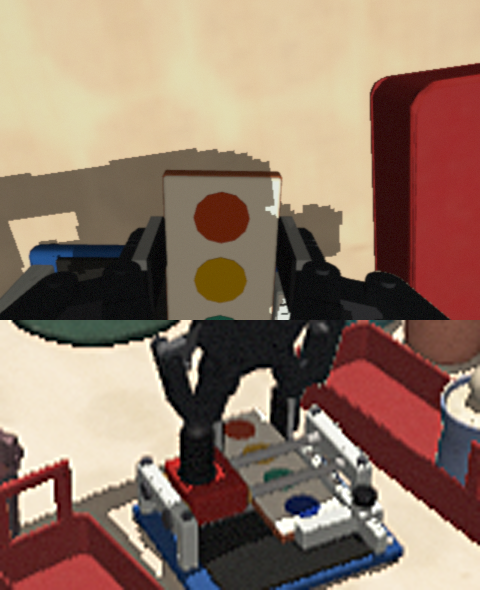

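Run:
```python
from st import *
w=load('wrist4');d=w['d'];T=np.linalg.inv(w['camera_from_world'])
v,u=np.mgrid[230:399,240:400]
P=(np.stack([(u-w['cx'])/f(w),(v-w['cy'])/f(w),np.ones(u.shape)],-1)*d[230:399,240:400,None])@T[:3,:3].T+T[:3,3]
ok=(P[...,2]>.019)&(P[...,2]<.031)
Q=P[ok];C=Q.mean(0);n=np.linalg.svd(Q-C,full_matrices=0)[2][2];print('normal',n,C)
for name,pick in(('L',0),('R',-1)):
    E=[]
    for r in range(30,110):
        i=np.flatnonzero(ok[r])
        if len(i): E.append(P[r,i[pick],:2])
    E=np.array(E);l=cv2.fitLine(E.astype(np.float32),cv2.DIST_HUBER,0,.0005,.001).ravel();print(name,np.degrees(np.arctan2(l[1],l[0]))%180)
top=[P[np.flatnonzero(ok[:,c])[0],c,:2] for c in range(40,135) if ok[:,c].any()]
l=cv2.fitLine(np.array(top,np.float32),cv2.DIST_HUBER,0,.0005,.001).ravel();print('end',np.degrees(np.arctan2(l[1],l[0])),'want',np.degrees(p[2]))
```

```text
{'tcp_pos': [0.6005, 0.0213, 0.0153], 'eef_rot': [-3.133, -0.0076, 1.4166], 'force': [-7.4184, 14.3803, 6.1844], 'ft_torque': [2.2581, 1.073, -0.0625], 'grip_width': 0.0479, 'time_s': 13.8333}
tool in cutter mm [36.1767476  57.02248751] tile centre y 20.52248750999243
normal [5.64599839e-04 1.43515549e-02 9.99896852e-01] [0.60148905 0.0173411  0.02506479]
L 80.02407
R 78.731735
end -9.81927 want -8.718295276506705
```

Request:
carry_out --increments '[[[0, 0, 0, 0, 0, 0.006, 0.4], [0, 0, 0, 0, 0, 0.006, 0.4], [0, 0, 0, 0, 0, 0, 0.4], [0, 0, 0, 0, 0, 0, 0.4], [0, 0, 0, 0, 0, 0, 0.4]]]'

```text
time_s: 14.25
tcp_pos: [0.6001, 0.0212, 0.0153]
eef_rot: [-3.132, -0.008, 1.432]
force: [-8.0, 14.2, 6.0]
grip_width: 0.0481
gripper_force: 53.6
```

```bash
python3 -c "import st"
```

```text
{'tcp_pos': [0.6001, 0.0212, 0.0153], 'eef_rot': [-3.1322, -0.0084, 1.4323], 'force': [-7.9925, 14.1826, 5.995], 'ft_torque': [2.1591, 1.2317, -0.6646], 'grip_width': 0.0481, 'time_s': 14.25}
tool in cutter mm [35.85241551 56.86365996] tile centre y 20.363659958448743
```

Request:
carry_out --increments '[[[0, 0, 0, 0, 0, -0.005, 0.4], [0, 0, 0, 0, 0, 0, 0.4], [0, 0, 0, 0, 0, 0, 0.4], [0, 0, 0, 0, 0, 0, 0.4], [0, 0, 0, 0, 0, 0, 0.4]]]'

```text
time_s: 14.67
tcp_pos: [0.6001, 0.0212, 0.0153]
eef_rot: [-3.132, -0.008, 1.427]
force: [-8.0, 13.9, 6.8]
grip_width: 0.0486
gripper_force: 53.4
```

```bash
python3 -c "import st"
```

```text
{'tcp_pos': [0.6001, 0.0212, 0.0153], 'eef_rot': [-3.1324, -0.0076, 1.4272], 'force': [-8.0184, 13.8983, 6.8367], 'ft_torque': [2.1709, 1.1595, -0.0976], 'grip_width': 0.0486, 'time_s': 14.6667}
tool in cutter mm [35.87319778 56.8719955 ] tile centre y 20.371995502551705
```

Request:
carry_out --increments '[[[-0.001, -0.005, 0, 0, 0, 0, 0.4], [0, 0, 0, 0, 0, 0, 0.4], [0, 0, 0, 0, 0, 0, 0.4], [0, 0, 0, 0, 0, 0, 0.4], [0, 0, 0, 0, 0, 0, 0.4]]]'

```text
time_s: 15.08
tcp_pos: [0.6001, 0.0211, 0.0153]
eef_rot: [-3.133, -0.011, 1.427]
force: [-6.9, 18.8, 5.6]
grip_width: 0.0484
gripper_force: 53.3
```

```bash
python3 -c "
import st
from st import *
R=np.array([np.cos(p[2]),np.sin(p[2])]);F=np.array(o['force'])[:2];print(F@R,F@[-R[1],R[0]],np.abs(o['qvel']).max())"
```

```text
{'tcp_pos': [0.6001, 0.0211, 0.0153], 'eef_rot': [-3.1329, -0.0108, 1.4267], 'force': [-6.8693, 18.7984, 5.5763], 'ft_torque': [3.0696, 1.0021, -0.0857], 'grip_width': 0.0484, 'time_s': 15.0833}
tool in cutter mm [35.84169182 56.80567556] tile centre y 20.305675562718406
-9.639360489338987 17.539962579683895 0.0033143513887756403
```

```bash
python3 -c "
from station import order
print(order.close_job())"
```

```text
the job is handed in; nothing more can be done
None
```

I handed the job in at about 15 s with the carriage drawn back to its near end and the strip flat on the bed, flush with the fence and against the gauge stop. The arm was still holding it with about 10 N towards the fence and 17 N towards the stop. The hand-in gave no verdict.

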